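Clamp the glued latch plate of an enamel tin under a rising-screw clamp

ROBOT

A 6-joint arm with a two-finger parallel gripper is mounted at the origin on the work surface. World frame = base frame: x ahead of the robot, y to its left, z up, the work surface at z = 0. Lengths are in m, angles in rad, forces in N, time in s.
With the tool pointing down it reaches from about 0.325 to 0.875 m from the base axis. Payload 4.4 kg.
Tool frame: the origin (TCP) lies midway between the tips of the shut fingers; the grasp point (between the pads) lies 19 mm behind it; z points along the fingers, y is the line along which they close (so a half turn about z gives the same grasp; the last joint's range is limited). The gripper opens to 85 mm and grips with 20 to 120 N. Pads are 22 mm wide; open, the fingers measure 114 mm over their backs; the gripper's body (76 mm by 85 mm) begins 54 mm behind the grasp point. The pads swing forward as they close: fully open they stand 13 mm farther back than shut.
Start: joints at [1.111, 0.207, 1.542, -0, 1.393, -0.15], TCP at [0.175, 0.548, 0.231] pointing down, gripper open.
Joint ranges: [-2.73, 2.73], [-0.86, 2.22], [0.23, 2.46], [-1.11, 4.25], [0.08, 2.63], [-2.82, 2.82]. Speed limits (rad/s): [2.79, 2.79, 3.14, 3.14, 3.14, 3.14].

INTERFACE

Orientations are given as a unit quaternion [x, y, z, w].
In Python, from plant import env, grab_frame, get_calibration gives the robot as it stands.
- The arm moves only by the shell command python3 -m handwheel 'ROWS' [OPENING] [FORCE]. ROWS is JSON, a list that holds one entry, the list of rows, each a list of 4 numbers: the shift along the tool's x, y, z in mm, then the turn about the tool's z in degrees. A call has 1 to 12 rows; each row is the pose to reach, as a shift and turn from the pose commanded when the call began, along the tool's axes at that moment; what a row does not reach only later rows make up. A row lasts 1/8 s, in which the tool goes at most 62.5 mm and 10.7 degrees, less where a joint would pass 70% of its speed; a pose out of reach is approached as far as the arm can. A call with a gripper value outside its range is refused whole. OPENING is the finger opening in mm, from 0 to 85.4, set as the call begins (- or left out, the last holds). The fingers move at their own pace and stop on an object; FORCE is the grip in N (left out, the last holds). Time passes only in rows, so rows that repeat a pose let the fingers close. It gives the time, the measured TCP pose, the force, the opening and the grip force at its end, in the units of the state.
- env.get_state(): the state, without advancing time (a new reading comes with each control period).
- grab_frame(name): name is "scene" or "top" or "wrist"; returns (picture, depth): 420x560x3 uint8, red, green, blue; 420x560 float32, m along the optical axis (not along the pixel's ray), 0 where there is no reading.
- get_calibration(name): a dict with "K" (3x3 intrinsics, pixels), "dist" ([k1, k2, p1, p2, k3] as OpenCV has them; the pictures are not rectified), "extrinsics" (4x4, takes a point from camera to world coordinates). Camera axes: x right, y down, z forward; pixel columns grow to the right and rows downward; lengths in m; the calibration is good to about 2 mm. A picture is of the moment at which its call begins: read the wrist's pose just before it. get_calibration takes no time and is no camera call; for the wrist camera it gives the pose at the moment of the call.
- env.job_done(): hands the job in; it is judged then, once.
The state is a dict: "t": time; "q": joint angles; "joint_velocities": joint speeds; "joint_efforts": joint torques, N m; "position": TCP position; "tcp_rot": TCP orientation; "ft_force": force on the tool from outside, world axes, zero at the start; "ft_torque": the same for the moment, N m; "opening": finger opening in m; "grasp_force": force on a finger pad.
Only numpy, scipy, OpenCV 4.12 (cv2) and the standard library are available. Lean on these libraries where they do the work, as an engineer would, in place of code of your own. Each camera call takes 0.05 s, during which the arm holds its last target. There are 200 camera calls.

TASK

The latch plate on the lid of the enamel tin has just been glued: lay the tin in the screw clamp with the latch plate centred under the clamp's foot, let go of it, then screw the knob down until the foot holds the plate with about 35 N (never above 80 N, which would crush the tin), and let go. The knob sinks as it turns and is only sprung onto its stem, so let your grip travel down with it and never drag it up or push it down off its seat. Leave the cup, mouthguard box and jump handles where they are.

Things in the scene. Friction and masses are not known exactly. Their poses are not given: they have to be found in the camera images.
- tin: Low white enamel tin, 140 x 58 x 26 mm, 0.15 to 0.25 kg, loose. Origin: centre of its underside; x along its length toward the latch end, z up. A square steel latch plate (24 x 24 x 3 mm) sits on the lid 45 mm from the centre toward +x; the -x end has a plain hinge. Gripped across its width at x = -40 mm, the hand clears the clamp's knob when the latch plate is under the foot.
- latch (a point): Centre of the top of the latch plate: 45 mm along +x from the tin's centre, 29 mm above its underside.
- press: Grey C-shaped screw clamp fixed to the bench. Origin: on the bench under the vertical screw axis; z up. The tin goes in along its +x, latch end first, over the base plate (90 mm wide, 12 mm thick, x = -62 to +63 mm), and overhangs its front edge. Spine from x = +39 mm on. Upper arm 34 mm wide, 71 to 97 mm above the bench, reaching forward to x = -16 mm.
- stem: Steel screw stem, not turning, with a rubber foot (24 mm disc) under it. Origin: on the screw axis at the knob's underside, 128 mm above the bench when fully up; sinks with the screw. The foot's underside lies 74 to 79.5 mm below this origin, differently each time and not measured: its meeting with the latch plate must be felt or seen. The foot yields 1 mm per 14 N.
- screw (a joint): Angle of the screw, rad; 0 = fully up, grows clockwise seen from above, starts at 0 to 0.5, ends at 6.5. Stem and knob sink 24 mm per turn (3.82 mm per rad). Turning, either way, meets a steady 0.34 N m of friction; each 10 N of clamping force adds 0.038 N m against screwing down. It stays where it is left. Clamping takes about 2 to 4.5 rad, so several grasps.
- cap (a joint): Axial lift of the knob on its sprung stem, m; 0 = seated, + = lifted, - = pressed down. Spring 1 N per mm. Lifted by over 2.2 mm or pressed down by over 3.5 mm it comes off its drive, which is a failure.
- knob (a point): Centre of the round fluted black knob (38 mm diameter, 28 mm tall), on the screw axis at mid-height, 147 mm above the bench when the screw is fully up; grip it here from above at any yaw, anywhere round its rim. Its z axis is up.
- cup: Glass cup, 72 mm wide, 90 mm high; bystander, origin under its centre.
- guard_box: Mint green mouthguard box, 80 x 70 x 26 mm; bystander, origin under its centre.
- handles: Pair of steel jump handles clipped side by side, 150 x 60 x 29 mm; bystander, origin under its centre.
Not all that is in view belongs to the job. Leave any turquoise look-alike of the tin alone. Leave any turquoise look-alike of the press alone.

How it is judged:
By the outcome, as a careful person would: the job done as asked, in the order asked, and still so for the second after the job is handed in, with the robot touching nothing.
It also fails if it takes over 72 s, if anything falls off the work surface, if the arm or the gripper's body presses on something with over 40 N, if the wrist force passes 120 N, or if a joint passes its speed limit or range.

## Working session

There is one attempt and no reset: what is moved stays moved. The work goes in short steps, Python scripts to look and compute and a shell command to move; the robot and the scene stay as the last step left them, time stands still between calls to the robot, and variables do not carry over. Pictures are saved under pics/ and viewed, at most 13 in all, crops included, and the job is handed in when it is done.

```bash
ls; mkdir -p pics; python3 - <<'E'
from plant import env, grab_frame, get_calibration
import cv2, numpy as np, pickle
d={}
for n in ("scene","top"):
    c=get_calibration(n); p,z=grab_frame(n); d[n]=(c,p,z)
    cv2.imwrite(f"pics/{n}0.png",p[:,:,::-1])
pickle.dump(d,open("f0.pkl","wb"))
s=env.get_state(); print(s)
E
```

```text
pics
{'t': 0.1, 'q': array([ 1.11152254e+00,  2.07355301e-01,  1.54283999e+00, -2.17880369e-05,
        1.39351616e+00, -1.50501082e-01]), 'joint_velocities': array([ 0.0001643 , -0.0035433 , -0.00249345, -0.00048551,  0.00302165,
       -0.00023929]), 'joint_efforts': array([-1.44323189e-03, -3.84091902e+01, -2.92550200e+01, -4.22726007e-04,
        4.79428141e-03, -1.69681238e-05]), 'position': array([0.17443985, 0.54716486, 0.23021653]), 'tcp_rot': array([ 1.53771782e-01,  9.88105823e-01, -1.01375642e-03, -3.07789049e-04]), 'ft_force': array([ 0.84115794, -0.03101898,  0.59025338]), 'ft_torque': array([ 0.00109468,  0.00365082, -0.01932425]), 'grasp_force': 0.0, 'opening': 0.08547951784026649}
```

View pics/top0.png

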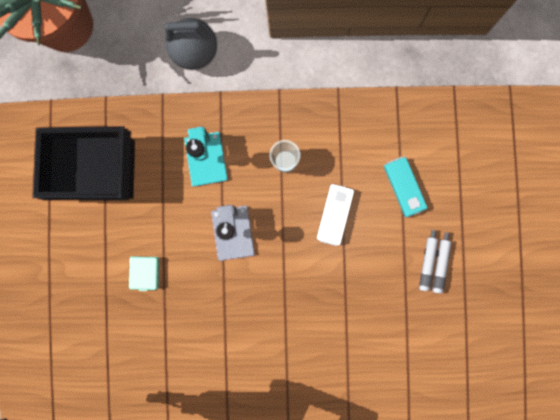

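View pics/scene0.png

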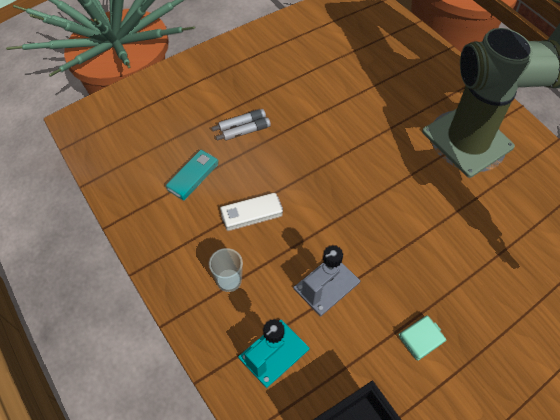

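Top view: the white tin is at (336,214) with its latch at (341,197). The turquoise look-alike tin is at (406,187). The grey clamp is at (232,232) with its knob at (225,231), and the turquoise look-alike clamp is at (205,158). Going by the description I choose the white tin and the grey clamp, and I'll measure them and check in one close crop.

```bash
cat > h.py <<'E'
import numpy as np, cv2
def cloud(c,z):
    K=np.array(c["K"]);D=np.array(c["dist"]);T=np.array(c["extrinsics"])
    v,u=np.mgrid[:z.shape[0],:z.shape[1]]
    n=cv2.undistortPoints(np.stack([u,v],-1).reshape(-1,1,2).astype(float),K,D).reshape(z.shape+(2,))
    P=np.concatenate([n*z[...,None],z[...,None]],-1)
    return P@T[:3,:3].T+T[:3,3]
def pix2w(c,uv,h):
    K=np.array(c["K"]);D=np.array(c["dist"]);T=np.array(c["extrinsics"])
    n=cv2.undistortPoints(np.array(uv,float).reshape(-1,1,2),K,D).reshape(-1,2)
    r=np.c_[n,np.ones(len(n))]@T[:3,:3].T
    return T[:3,3]+r*((h-T[2,3])/r[:,2])[:,None]
E
python3 - <<'E'
import pickle,cv2,numpy as np
from h import *
d=pickle.load(open("f0.pkl","rb"))
c,p,z=d["top"]; print(np.round(c["extrinsics"],3).tolist(), np.round(c["K"],1).tolist())
W=cloud(c,z)
def rect(m,name,zz):
    # contour corners -> world rect at height
    uv=np.argwhere(m)[:,::-1]
    w=pix2w(c,uv,zz)[:,:2]
    r=cv2.minAreaRect((w*1000).astype(np.float32)); print(name,len(uv),r, np.round(cv2.boxPoints(r),1).tolist())
box=lambda a,b,e,f:(lambda m:(m.__setitem__((slice(e,f),slice(a,b)),True),m)[1])(np.zeros(z.shape,bool))
hsv=cv2.cvtColor(p,cv2.COLOR_RGB2HSV)
tin=box(310,362,178,252)&(hsv[...,1]<60)&(hsv[...,2]>110)&(W[...,2]>.015)
rect(tin,"tin",.026)
lat=tin&(p.mean(-1)<200)&box(330,352,188,205); 
pr=box(205,262,200,265)
for lo,hi,n,h in((.006,.02,"base",.012),(.06,.11,"arm",.097),(.12,.2,"knob",.161)):
    m=pr&(W[...,2]>lo)&(W[...,2]<hi); print(n,m.sum(),W[m].mean(0).round(4),np.median(W[m][:,2])); 
    if m.sum()>3: rect(m,n,h)
for n,b in(("cup",(265,305,138,175)),("guard",(125,162,252,295)),("hand",(415,456,228,296)),("tt",(383,430,152,220)),("tp",(180,230,122,190))):
    m=box(*b)&(W[...,2]>.008); print(n,W[m].min(0).round(3),W[m].max(0).round(3))
a=cv2.resize(p[180:275,200:365],None,fx=4.8,fy=4.8,interpolation=cv2.INTER_CUBIC)
cv2.imwrite("pics/c1.png",a[:,:,::-1])
E
```

```text
[[-0.028, -0.997, 0.067, 0.537], [-1.0, 0.029, 0.007, -0.028], [-0.009, -0.066, -0.998, 1.296], [0.0, 0.0, 0.0, 1.0]] [[522.3, 0.0, 289.7], [0.0, 522.3, 216.0], [0.0, 0.0, 1.0]]
tin 1372 ((622.0999755859375, -129.42401123046875), (58.729557037353516, 141.6814727783203), 73.26798248291016) [[545.7999877929688, -137.1999969482422], [681.5, -177.89999389648438], [698.4000244140625, -121.69999694824219], [562.7000122070312, -80.9000015258789]]
base 1273 [0.5759 0.1179 0.0119] 0.011887967379232478
base 1273 ((584.7611694335938, 130.44680786132812), (116.24506378173828, 148.08456420898438), 88.60978698730469) [[509.29998779296875, 74.0999984741211], [657.4000244140625, 70.5], [660.2000122070312, 186.8000030517578], [512.2000122070312, 190.3000030517578]]
arm 309 [0.6233 0.126  0.0913] 0.09190995407082325
arm 309 ((608.4017333984375, 123.89561462402344), (75.05260467529297, 42.271575927734375), 10.0975341796875) [[567.7999877929688, 138.10000610351562], [575.2000122070312, 96.5], [649.0999755859375, 109.69999694824219], [641.5999755859375, 151.3000030517578]]
knob 281 [0.5854 0.1231 0.158 ] 0.15918109020209714
knob 281 ((584.7552490234375, 122.89347076416016), (40.360740661621094, 40.08308792114258), 43.46904373168945) [[556.2999877929688, 123.5999984741211], [583.9000244140625, 94.5], [613.2000122070312, 122.19999694824219], [585.5999755859375, 151.3000030517578]]
cup [ 0.537 -0.046  0.008] [0.796 0.023 1.296]
guard [ 0.449 -0.028  0.009] [0.537 0.384 1.296]
hand [ 0.424 -0.425  0.008] [ 0.578 -0.028  1.296]
tt [ 0.537 -0.36   0.008] [ 0.76  -0.028  1.296]
tp [ 0.537 -0.028  0.008] [0.86  0.242 1.296]
```

View pics/c1.png

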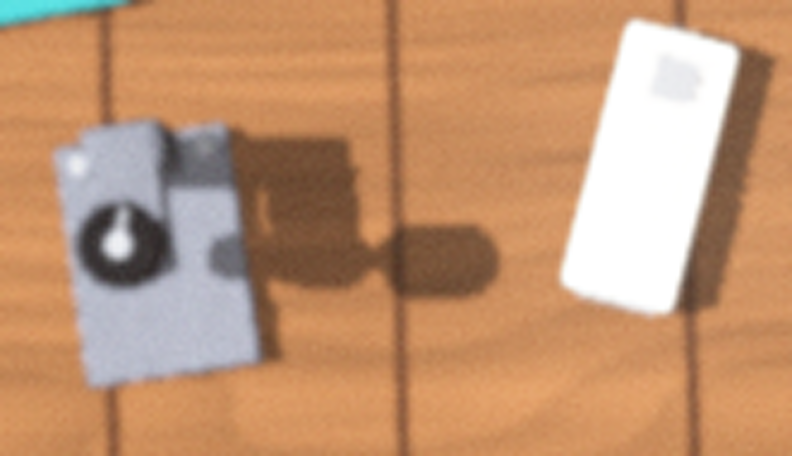

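The crop confirms the choice: white tin at crop (650,165) with its grey latch at (678,77), toward world +x. The grey clamp's knob is at (120,243), its base front corners are at (88,385) and (262,360), and the spine is at the back, (125,130). The knob axis is about (0.585, 0.123).

```bash
python3 - <<'E'
import pickle,numpy as np
from h import *
d=pickle.load(open("f0.pkl","rb")); c,p,z=d["top"]
f=lambda L:[(200+u/4.8,180+v/4.8) for u,v in L]
B=pix2w(c,f([(88,385),(262,360),(228,125)]),.012)[:,:2]*1000
print("base FL FR BR",B.round(1).tolist())
e=B[2]-B[1];print("side yaw",np.degrees(np.arctan2(e[1],e[0])),np.hypot(*e)); e=B[0]-B[1];print("front yaw",np.degrees(np.arctan2(-e[0],e[1])),np.hypot(*e))
print("latch",pix2w(c,f([(678,77)]),.029).round(4))
for n,u in (("cup",(285,157)),("tt",(406,187)),("tp",(205,158)),("hand",(436,262)),("guard",(144,274))): print(n,pix2w(c,[u],.02).round(3))
# arm edges by depth: spine/arm pixels
W=cloud(c,z)
from plant import env
s=env.get_state();x=s["position"]
t=np.array([.622,-.1294]);y=np.radians(-16.7);g=t-.04*np.array([np.cos(y),np.sin(y)])
from scipy.spatial.transform import Rotation as R
r=R.from_quat(s["tcp_rot"]); print("tool x yaw",np.degrees(np.arctan2(*r.as_matrix()[:2,0][::-1])))
print("grasp",g,"shift tool mm",(r.inv().apply(np.r_[g,.10]-x)*1000).round(1))
E
```

```text
base FL FR BR [[518.3, 159.5], [528.7, 69.8], [649.9, 84.4]]
side yaw 6.871237824262848 122.05573282131711
front yaw 6.638484423838132 90.33669693163748
latch [[ 0.6663 -0.1464  0.029 ]]
cup [[ 0.768 -0.012  0.02 ]]
tt [[ 0.685 -0.308  0.02 ]]
tp [[0.772 0.187 0.02 ]]
hand [[ 0.498 -0.375  0.02 ]]
guard [[0.489 0.344 0.02 ]]
tool x yaw 162.3088310389862
grasp [ 0.5836871  -0.11790558] shift tool mm [-592.  -509.   131.1]
```

```bash
python3 -m handwheel '[[[-592,-509,30,-1],[-592,-509,30,-1],[-592,-509,30,-1],[-592,-509,30,-1],[-592,-509,30,-1],[-592,-509,30,-1],[-592,-509,30,-1],[-592,-509,30,-1],[-592,-509,30,-1],[-592,-509,30,-1],[-592,-509,30,-1],[-592,-509,30,-1]]]'
python3 -m handwheel '[[[-30,-25,0,0],[-30,-25,0,0],[-30,-25,0,0]]]' | head -0; python3 - <<'E'
from plant import env
s=env.get_state();print(s["t"],s["position"],s["tcp_rot"],s["joint_velocities"].round(3))
E
```

```text
t: 1.6
position: [0.5682, -0.0922, 0.2019]
tcp_rot: [0.145, 0.989, 0.0, -0.0]
ft_force: [0.7, 0.8, 0.5]
opening: 0.0851
grasp_force: 0.0
1.975 [ 0.58838494 -0.12227074  0.20164791] [ 1.45168791e-01  9.89406207e-01  4.60541533e-04 -1.08040935e-03] [ 0.02  -0.017  0.014 -0.    -0.003 -0.003]Exception ignored on flushing sys.stdout:
BrokenPipeError: [Errno 32] Broken pipe
```

```bash
cat >> h.py <<'E'
def shot(name,fn):
    from plant import env, grab_frame, get_calibration
    import pickle
    s=env.get_state(); c=get_calibration(name); p,z=grab_frame(name)
    cv2.imwrite(f"pics/{fn}.png",p[:,:,::-1]); pickle.dump((s,c,p,z),open(fn+".pkl","wb")); return s,c,p,z
def toolshift(s,target):
    from scipy.spatial.transform import Rotation as R
    r=R.from_quat(s["tcp_rot"]); X=r.as_matrix()[:,0]
    return (r.inv().apply(np.array(target)-s["position"])*1000).round(1), np.degrees(np.arctan2(X[1],X[0]))
E
python3 - <<'E'
from h import *
s,c,p,z=shot("wrist","w1")
W=cloud(c,z); hsv=cv2.cvtColor(p,cv2.COLOR_RGB2HSV)
m=(W[...,2]>.018)&(W[...,2]<.034)&(hsv[...,1]<60)&(z>0)
n,l,st,_=cv2.connectedComponentsWithStats(m.astype(np.uint8)); k=1+st[1:,4].argmax(); m=l==k
w=pix2w(c,np.argwhere(m)[:,::-1],.026)[:,:2]
r=cv2.minAreaRect((w*1000).astype(np.float32)); print(st[k],r,cv2.boxPoints(r).round(1).tolist(), np.median(W[m][:,2]))
E
```

```text
[ 256  151   55  124 6301] ((621.8590087890625, -128.4776611328125), (57.43094253540039, 143.3939971923828), 73.64877319335938) [[545.0, -135.8000030517578], [682.5999755859375, -176.1999969482422], [698.7000122070312, -121.0999984741211], [561.0999755859375, -80.69999694824219]] 0.026897373943319314
```

View pics/w1.png

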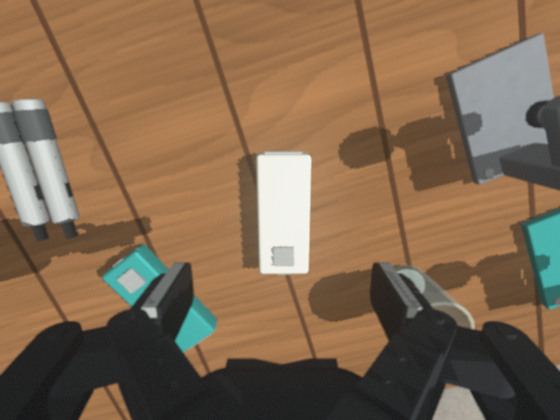

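The wrist view shows the tin at (284,212) with the latch at (283,257), between the fingers and clear of its neighbours. It agrees with the top view to 1 mm.

```bash
python3 - <<'E'
from h import *; import pickle
from plant import env
s,c,p,z=pickle.load(open("w1.pkl","rb"))
print("latch",pix2w(c,[(283,257)],.029))
y=np.radians(-16.5);u=np.array([np.cos(y),np.sin(y)])
g=np.array([.6222,-.129])-.04*u
print(g,toolshift(env.get_state(),np.r_[g,0.0]), "des yaw",163.5)
E
```

```text
latch [[ 0.66786486 -0.14250986  0.029     ]]
[ 0.58384721 -0.11763939] (array([  5.2,   2.6, 201.9]), np.float64(163.35391084467776)) des yaw 163.5
```

```bash
python3 -m handwheel '[[[5,3,60,0],[5,3,120,0],[5,3,165,0],[5,3,190,0],[5,3,200,0],[5,3,200,0],[5,3,200,0]]]' 80
python3 -m handwheel '[[[0,0,0,0],[0,0,0,0],[0,0,0,0],[0,0,0,0],[0,0,0,0],[0,0,0,0]]]' 50 50
```

```text
t: 2.9
position: [0.5867, -0.1188, 0.0043]
tcp_rot: [0.145, 0.989, -0.0, 0.002]
ft_force: [0.3, -0.3, 0.8]
opening: 0.0801
grasp_force: 0.0
t: 3.65
position: [0.5866, -0.1191, 0.0043]
tcp_rot: [0.145, 0.989, -0.0, 0.001]
ft_force: [-1.6, -0.2, 6.4]
opening: 0.0572
grasp_force: 55.9
```

```bash
python3 -m handwheel '[[[0,0,-20,0],[0,0,-50,0],[0,0,-50,0]]]'; python3 - <<'E'
from h import *
from plant import env
y=np.radians(6.8);u=np.array([np.cos(y),np.sin(y)]);A=np.array([.585,.1225])
g=A-(.155+.037)*u
print(g,toolshift(env.get_state(),np.r_[g,0.055]),"want",186.8)
E
```

```text
t: 4.03
position: [0.5878, -0.1196, 0.0558]
tcp_rot: [0.145, 0.989, -0.001, 0.003]
ft_force: [-0.1, -0.1, -2.2]
opening: 0.0569
grasp_force: 55.0
[0.39435062 0.09976644] (array([248.3, 154.5,  -1. ]), np.float64(163.3042855493733)) want 186.8
```

```bash
python3 -m handwheel '[[[40,25,0,-4],[85,53,0,-9],[135,84,0,-15],[185,115,0,-20],[225,140,0,-23.4],[248,154,0,-23.4],[248,154,0,-23.4],[248,154,0,-23.4]]]'; python3 - <<'E'
from h import *
s,c,p,z=shot("wrist","w2"); shot("top","t2")
a=cv2.imread("pics/w2.png"); 
print(s["position"],toolshift(s,s["position"])[1])
E
```

```text
t: 5.03
position: [0.3925, 0.0998, 0.0524]
tcp_rot: [-0.059, 0.998, -0.0, 0.0]
ft_force: [0.4, -0.4, -2.0]
opening: 0.0566
grasp_force: 55.0
[0.39247563 0.09975418 0.05239878] -173.28774350419462
```

View pics/w2.png

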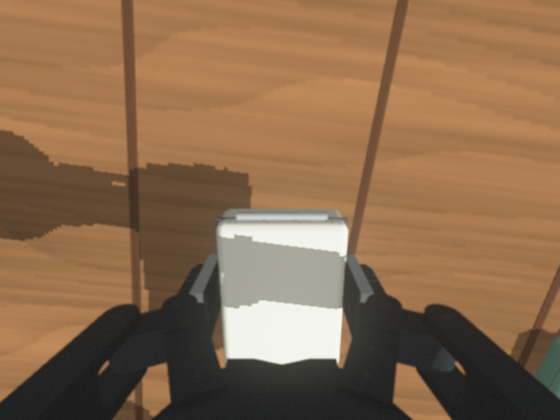

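The wrist view shows the hinge end of the held tin, with its edge around (283,215). The latch is hidden behind the hand. I'll get the tilt from the wrist depth and the tin's location from the top view.

```bash
python3 - <<'E'
from h import *; import pickle
s,c,p,z=pickle.load(open("w2.pkl","rb")); W=cloud(c,z)
m=np.zeros(z.shape,bool); m[245:350,232:332]=True; m&=z>0
q=W[m]; A=np.c_[q[:,:2]-s["position"][:2],np.ones(len(q))]; f,_,_,_=np.linalg.lstsq(A,q[:,2],rcond=None)
y=np.radians(6.8);u=np.array([np.cos(y),np.sin(y)]); n=np.array([-u[1],u[0]])
print("slope along u, n (deg)",np.degrees([f[:2]@u,f[:2]@n]),"lid z at tcp",f[2], "tcp z",s["position"][2],"std",(q[:,2]-A@f).std())
e=pix2w(c,[(220,224),(346,224)],.079)[:,:2]; d=e-s["position"][:2]; print("hinge edge u,n mm",(d@u*1000).round(1),(d@n*1000).round(1))
s,c,p,z=pickle.load(open("t2.pkl","rb")); W=cloud(c,z); hsv=cv2.cvtColor(p,cv2.COLOR_RGB2HSV)
m=(hsv[...,1]<70)&(W[...,2]>.05)&(W[...,2]<.095)&(p.mean(-1)>140); m&=W[...,0]<.52; q=W[m]; print(m.sum(),q.min(0),q.max(0))
q2=np.argwhere(m); print(q2.min(0),q2.max(0))
r0,c0=q2.min(0)-25; cv2.imwrite("pics/t2c.png",cv2.resize(p[r0:r0+110,c0:c0+120],None,fx=5,fy=5,interpolation=cv2.INTER_CUBIC)[:,:,::-1]); print(r0,c0)
E
```

```text
slope along u, n (deg) [-0.38166275 -0.01181691] lid z at tcp 0.07509752860642327 tcp z 0.052398775698575144 std 0.0005401771531905555
hinge edge u,n mm [-32.3 -32.3] [-23.8  27.7]
958 [0.40819494 0.072803   0.05457309] [0.50406423 0.14102654 0.0819982 ]
[266 223] [307 253]
241 198
```

View pics/t2c.png

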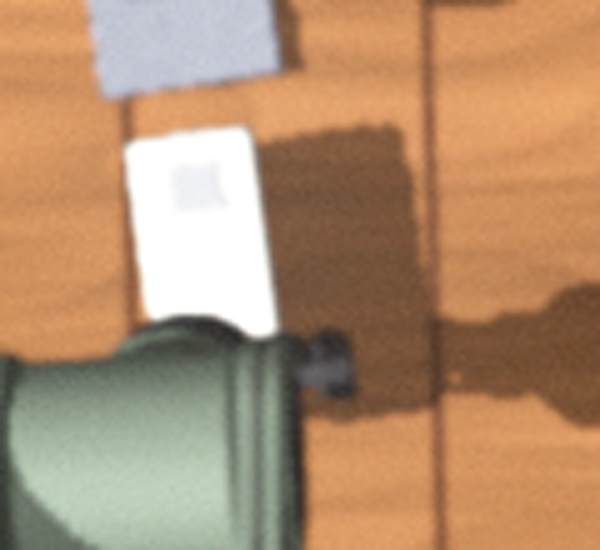

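Top crop: latch at (199,187), tin front corners at (128,148) and (250,128), and the clamp base front corners at (105,97) and (280,70). The tin is level to within 0.4°.

```bash
python3 - <<'E'
from h import *; import pickle
s,c,p,z=pickle.load(open("t2.pkl","rb")); g=lambda L:[(198+u/5,241+v/5) for u,v in L]
L=pix2w(c,g([(199,187)]),.078)[0,:2]; F=pix2w(c,g([(128,148),(250,128),(275,335)]),.075)[:,:2]
ang=lambda e:np.degrees(np.arctan2(e[1],e[0]))
print("latch",L,"front yaw",ang(F[0]-F[1])-90,"side yaw",ang(F[1]-F[2]),"front w",np.hypot(*(F[0]-F[1])))
B=pix2w(c,g([(105,97),(280,70)]),.012)[:,:2]; print("base front yaw",ang(B[0]-B[1])-90,B.mean(0))
y=np.radians(6.8);u=np.array([np.cos(y),np.sin(y)]);n=np.array([-u[1],u[0]]);A=np.array([.585,.1225])
P=s["position"][:2]
print("latch-tcp u,n",(L-P)@u,(L-P)@n,"axis-latch",(A-L)@u,(A-L)@n, "axis-tcp",(A-P)@u,(A-P)@n)
# knob again, relative
W=cloud(c,z); m=(W[...,2]>.145)&(W[...,2]<.175)&(W[...,0]>.54)&(W[...,0]<.63)&(W[...,1]>.08)&(W[...,1]<.17)&(p.mean(-1)<110)
w=pix2w(c,np.argwhere(m)[:,::-1],.161)[:,:2]; print("knob",m.sum(),(w.min(0)+w.max(0))/2)
E
```

```text
latch [0.47576163 0.10528895] front yaw 7.803280385022433 side yaw 5.436687772162061 front w 0.0579536213065764
base front yaw 7.230925501794829 [0.52327005 0.11453861]
latch-tcp u,n 0.08296168346580994 -0.00412375386797239 axis-latch 0.11050779181369579 0.004155718536017828 axis-tcp 0.19346947527950573 3.196466804543961e-05
knob 168 [0.58367943 0.12182429]
```

```bash
python3 -m handwheel '[[[-30,2,0,0],[-60,2,10,0],[-60,2,28,0],[-60,2,30,0],[-60,2,30,0],[-60,2,30,0]]]'; python3 - <<'E'
from h import *
s,c,p,z=shot("top","t3"); _,_,q,_=shot("scene","s3")
a=cv2.resize(p[185:285,190:270],None,fx=5,fy=5,interpolation=cv2.INTER_CUBIC)
b=cv2.resize(q[225:325,285:365],None,fx=5,fy=5,interpolation=cv2.INTER_CUBIC)
cv2.imwrite("pics/c3.png",np.hstack([a,b])[:,:,::-1])
E
```

```text
t: 5.88
position: [0.4518, 0.1089, 0.023]
tcp_rot: [-0.058, 0.998, -0.0, 0.001]
ft_force: [-0.1, 0.4, -1.9]
opening: 0.0567
grasp_force: 54.9
```

View pics/c3.png

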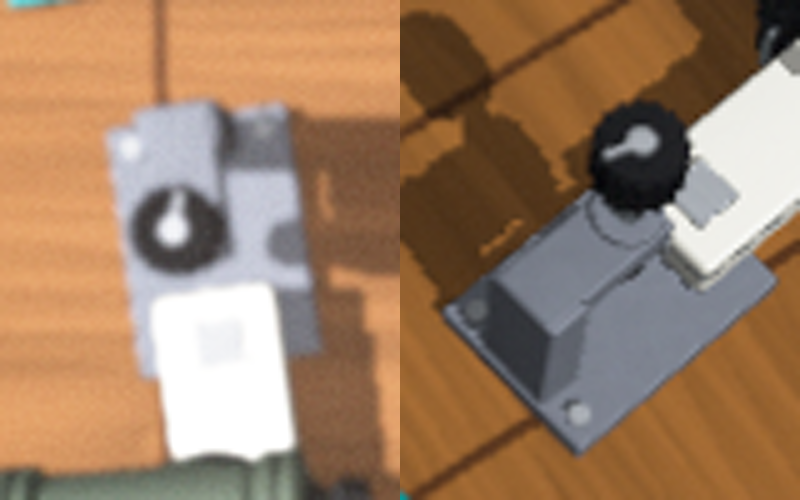

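Left half (top view): latch at (220,341), knob at (180,229), base corners at (143,377), (320,350) and (290,105), tin front corners at (152,297) and (275,283). The right half (scene view) shows the tin over the base, short of the foot.

```bash
python3 - <<'E'
from h import *; import pickle
s,c,p,z=pickle.load(open("t3.pkl","rb")); g=lambda L:[(190+u/5-.4,185+v/5-.4) for u,v in L]
ang=lambda e:np.degrees(np.arctan2(e[1],e[0]))
L=pix2w(c,g([(220,341)]),.0485)[0,:2]; F=pix2w(c,g([(152,297),(275,283),(295,455),(172,455)]),.0455)[:,:2]
print("latch",L,"tin front yaw",ang(F[0]-F[1])-90,"sides",ang(F[1]-F[2]),ang(F[0]-F[3]))
B=pix2w(c,g([(145,378),(320,350),(290,105),(109,133)]),.012)[:,:2]
print("base yaw",ang(B[0]-B[1])-90,ang(B[2]-B[1]),ang(B[3]-B[0]),"w,l",np.hypot(*(B[0]-B[1])),np.hypot(*(B[2]-B[1])),"mid",B.mean(0))
W=cloud(c,z); m=(W[...,2]>.145)&(W[...,2]<.175)&(W[...,0]>.54)&(W[...,0]<.63)&(W[...,1]>.08)&(W[...,1]<.17)&(p.mean(-1)<110)
w=pix2w(c,np.argwhere(m)[:,::-1],.161)[:,:2]; K=(w.min(0)+w.max(0))/2;print("knob",K)
K2=pix2w(c,g([(180,229)]),.161)[0,:2]; print("knob hand",K2)
y=np.radians(6.9);u=np.array([np.cos(y),np.sin(y)]);n=np.array([-u[1],u[0]]); P=s["position"][:2]
ax=[K,K2,B.mean(0)-.0005*u]
for a in ax: print("to go u,n mm",(a-L)@u*1e3,(a-L)@n*1e3,"tcp to axis",(a-P)@u*1e3,(a-P)@n*1e3)
print("tool x yaw",toolshift(s,s["position"])[1]+180)
# scene cam: latch centre and base corners in crop2
d=pickle.load(open("s3.pkl","rb"));c=d[1]; g=lambda L:[(285+(u-400)/5-.4,225+v/5-.4) for u,v in L]
Ls=pix2w(c,g([(708,190)]),.0485)[0,:2]; Bs=pix2w(c,g([(776,280),(583,452),(446,310)]),.012)[:,:2]; Ks=pix2w(c,g([(640,142)]),.162)[0,:2]
print("scene latch",Ls,"base FR BR BL",Bs.tolist(),"knobtop",Ks,"yaw",ang(Bs[1]-Bs[0]), "axis",((Bs[0]+Bs[2])/2-.0005*u))
E
```

```text
latch [0.53554159 0.11711884] tin front yaw 4.918017374613939 sides 5.256246128750501 5.980393016269267
base yaw 7.548758753845135 5.623098626832004 7.250105129301735 w,l 0.08743321335948129 0.12180678323983632 mid [0.58470059 0.12235458]
knob [0.58367943 0.12182429]
knob hand [0.58487226 0.12047296]
to go u,n mm 48.354497643207154 -1.111762113374382 tcp to axis 132.51253903780815 -3.0323373335059096
to go u,n mm 49.376345298093376 -2.596606897624433 tcp to axis 133.53438669269434 -4.517182117755959
to go u,n mm 48.93196841325736 -0.7079855577617314 tcp to axis 133.09000980785834 -2.628560777893259
tool x yaw 6.6838731886706455
scene latch [0.53214641 0.12033879] base FR BR BL [[0.5198680391922565, 0.1617204610687914], [0.6405245177306933, 0.1786803919552834], [0.6511398668779593, 0.08967830603493454]] knobtop [0.58656172 0.12527651] yaw 8.001289285201269 axis [0.58500757 0.12563932]
```

```bash
python3 -m handwheel '[[[0,-1,5,-0.3],[-10,-1,5,-0.3],[-20,-1,5,-0.3],[-30,-1,5,-0.3],[-40,-1,5,-0.3],[-50,-1,5,-0.3],[-50,-1,5,-0.3],[-50,-1,5,-0.3]]]'; python3 - <<'E'
from h import *
s,c,p,z=shot("top","t4"); _,_,q,_=shot("scene","s4")
a=cv2.resize(p[195:275,190:260],None,fx=5.7,fy=5.7,interpolation=cv2.INTER_CUBIC)
b=cv2.resize(q[225:305,295:365],None,fx=5.7,fy=5.7,interpolation=cv2.INTER_CUBIC)
cv2.imwrite("pics/c4.png",np.hstack([a,b])[:,:,::-1]); print(a.shape)
E
```

```text
t: 6.98
position: [0.5006, 0.1139, 0.0173]
tcp_rot: [-0.061, 0.998, -0.0, -0.001]
ft_force: [0.1, -0.0, -2.7]
opening: 0.0568
grasp_force: 55.0
(456, 399, 3)
```

View pics/c4.png

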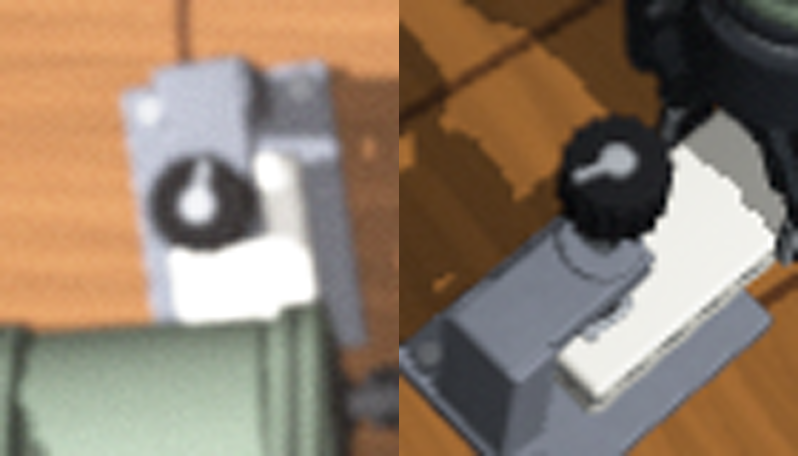

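Left half (top view): the tin's far right corner is at about (296,155) and its right edge runs to (318,290). Right half (scene view): the tin's far left corner is at (600,402), with the edge of the foot and latch near (615,315). I'll work out the remaining offset.

```bash
python3 - <<'E'
from h import *; import pickle
y=np.radians(6.9);u=np.array([np.cos(y),np.sin(y)]);n=np.array([-u[1],u[0]])
A=np.array([.5848,.1224])
f=lambda q,A=A:np.round([(q-A)@u*1e3,(q-A)@n*1e3],1).T.tolist()
s,c,p,z=pickle.load(open("t4.pkl","rb")); g=lambda L:[(190+u_/5.7-.4,195+v/5.7-.4) for u_,v in L]
print("top lid: corner, endL, side", f(pix2w(c,g([(300,152),(265,150),(318,290)]),.0398)[:,:2]))
print("top base FR,BR", f(pix2w(c,g([(365,343),(328,65)]),.012)[:,:2]))
print("knob",f(pix2w(c,g([(203,203)]),.161)[:,:2]))
s,c,p,z=pickle.load(open("s4.pkl","rb")); g=lambda L:[(295+(u_-399)/5.7-.4,225+v/5.7-.4) for u_,v in L]
print("scene lid corner,endR, side near base", f(pix2w(c,g([(600,397),(560,358),(770,248)]),.0398)[:,:2]))
print("scene base FL", f(pix2w(c,g([(770,322)]),.012)[:,:2]), "knob top",f(pix2w(c,g([(614,170)]),.161)[:,:2]))
print("latch corner", f(pix2w(c,g([(628,303),(590,330)]),.0428)[:,:2]))
print("tcp",f(s["position"][:2]), toolshift(s,s["position"])[1]+180)
E
```

```text
top lid: corner, endL, side [[22.7, -29.8], [25.8, -15.2], [-36.2, -29.0]]
top base FR,BR [[-61.1, -43.3], [60.3, -44.7]]
knob [[0.4, -1.1]]
scene lid corner,endR, side near base [[24.0, 33.0], [24.4, 11.2], [-69.4, 31.6]]
scene base FL [[-58.7, 47.5]] knob top [[4.3, 4.3]]
latch corner [[-10.0, 12.5], [8.8, 11.1]]
tcp [-84.8, 1.7] 7.008711894140276
```

```bash
python3 -m handwheel '[[[-1,0,1,0],[-1,0,2,0],[-1,0,2.5,0],[-1,0,2.5,0]]]'
python3 -m handwheel '[[[0,0,0,0],[0,0,0,0],[0,0,0,0],[0,0,0,0],[0,0,-2,0]]]' 76
python3 -m handwheel '[[[0,0,-20,0],[0,0,-60,0],[20,0,-110,0],[20,0,-110,0],[20,0,-110,0]]]'
python3 - <<'E'
from h import *
s,c,p,z=shot("wrist","w5"); print(np.round(c["extrinsics"],3))
E
```

```text
t: 7.58
position: [0.5019, 0.1141, 0.0162]
tcp_rot: [-0.061, 0.998, -0.0, -0.0]
ft_force: [-4.0, -0.6, 7.5]
opening: 0.0571
grasp_force: 56.3
t: 8.2
position: [0.5019, 0.114, 0.0168]
tcp_rot: [-0.061, 0.998, -0.0, -0.0]
ft_force: [-0.8, -0.6, 0.6]
opening: 0.0759
grasp_force: 0.0
t: 8.82
position: [0.4821, 0.1116, 0.1269]
tcp_rot: [-0.061, 0.998, -0.0, 0.0]
ft_force: [-1.0, 0.3, -0.3]
opening: 0.076
grasp_force: 0.0
[[-0.123  0.947  0.298  0.406]
 [ 0.992  0.118  0.037  0.104]
 [-0.     0.3   -0.954  0.27 ]
 [ 0.     0.     0.     1.   ]]
```

View pics/w5.png

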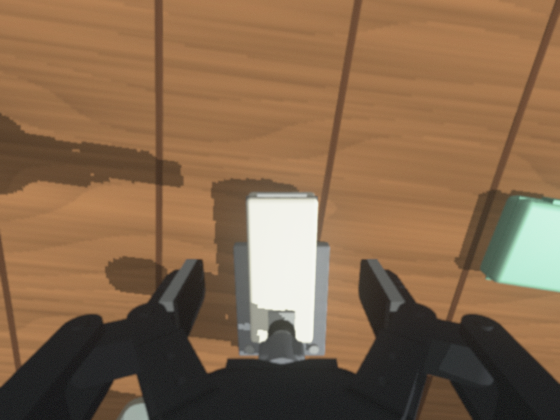

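The wrist view shows the tin between (247,197) and (318,197), lying over the base. The base front edge is at row 243 and the latch's near edge is at about (281,312). I'll enlarge it for precise overhang and lateral readings.

```bash
python3 - <<'E'
import cv2
a=cv2.imread("pics/w5.png")[185:365,225:345]; cv2.imwrite("pics/c5.png",cv2.resize(a,None,fx=3.3,fy=3.3,interpolation=cv2.INTER_CUBIC))
E
```

```text
(no output)
```

View pics/c5.png

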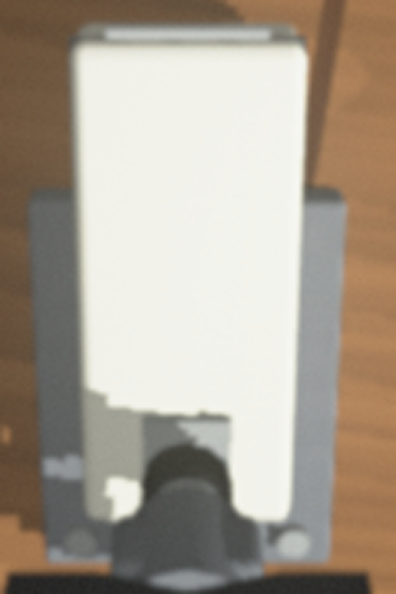

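This is a clear view: latch plate columns 142–231 with its near edge at row 416. The dark rubber foot spans columns 145–231 with its near rim at row 447. Base front corners are at (30,190) and (347,190). Laterally they are centred.

```bash
python3 - <<'E'
from h import *; import pickle
y=np.radians(6.9);u=np.array([np.cos(y),np.sin(y)]);n=np.array([-u[1],u[0]]);A=np.array([.5848,.1224])
s,c,p,z=pickle.load(open("w5.pkl","rb")); g=lambda L:[(225+a/3.3-.35,185+b/3.3-.35) for a,b in L]
f=lambda L,h:print(h,[np.round([(q-A)@u*1e3,(q-A)@n*1e3],1).tolist() for q in pix2w(c,g(L),h)[:,:2]])
f([(142,416),(231,416)],.041)
for h in (.047,.05,.053): f([(187,447),(145,480),(231,480)],h)
f([(30,192),(347,192),(47,558),(330,560)],.012)
f([(76,42),(305,42),(85,520),(293,520)],.038)
W=cloud(c,z); v=g([(187,452),(187,460),(186,425),(160,430),(200,300),(40,300)])
for a,b in v: q=W[int(b),int(a)]; print(np.round([(q[:2]-A)@u*1e3,(q[:2]-A)@n*1e3,q[2]*1e3],1))
E
```

```text
0.041 [[-11.7, -8.9], [-11.8, 14.9]]
0.047 [[-6.6, 3.2], [3.8, -8.0], [3.7, 14.9]]
0.05 [[-8.9, 3.2], [1.3, -7.8], [1.3, 14.7]]
0.053 [[-11.2, 3.2], [-1.1, -7.7], [-1.2, 14.6]]
0.012 [[-63.7, -40.9], [-64.0, 47.7], [62.0, -40.9], [62.5, 48.6]]
0.038 [[-114.5, -23.8], [-114.7, 31.1], [24.6, -25.3], [24.4, 33.0]]
[-10.4   2.9  53.1]
[-10.6   2.9  57.1]
[-10.7   2.9  42.8]
[-8.8 -4.2 41.7]
[-45.9   6.2  38.9]
[-31.1 -39.9  13.4]
```

The placing is good: latch and foot agree within about 1.5 mm along the clamp and 0.5 mm across it. In the TCP frame the screw axis comes out at about (0.583, 0.124). Next I'll go above the knob and wind the wrist back 65° for a long turn.

```bash
python3 -m handwheel '[[[0,0,-50,-10],[0,0,-90,-20],[0,0,-90,-30],[0,0,-90,-40],[0,0,-90,-50],[0,0,-90,-60],[0,0,-90,-65],[0,0,-90,-65]]]' 70; python3 - <<'E'
from h import *
from plant import env
s=env.get_state();print(toolshift(s,[.5833,.1242,.216]),s["q"].round(2),s["position"])
E
```

```text
t: 9.88
position: [0.4815, 0.1115, 0.215]
tcp_rot: [-0.587, 0.809, 0.001, -0.002]
ft_force: [-0.2, 0.2, 0.0]
opening: 0.0699
grasp_force: 0.0
(array([-43.6, -92.9,  -1.4]), np.float64(-108.05976796346306)) [ 0.05  0.05  1.75 -0.    1.34 -2.77] [0.48147118 0.11152863 0.21500885]
```

```bash
python3 -m handwheel '[[[-22,-46,0,2],[-44,-93,0,2],[-44,-93,0,2],[-44,-93,0,2],[-44,-93,0,2]]]'; python3 - <<'E'
from h import *
s,c,p,z=shot("wrist","w6"); s2,c2,p2,z2=shot("top","t6")
print(toolshift(s,[.5833,.1242,.124]),s["q"].round(2),s["position"],s["ft_torque"])
for c,p,z in((c,p,z),(c2,p2,z2)):
    W=cloud(c,z); m=(W[...,2]>.14)&(W[...,2]<.175)&(abs(W[...,0]-.584)<.03)&(abs(W[...,1]-.124)<.03)
    if m.sum()>20:
        w=W[m]; print(m.sum(),"xy mid",(np.percentile(w[:,:2],[1,99],axis=0)).mean(0),"ztop",np.percentile(w[:,2],[50,80,95]))
E
```

```text
t: 10.5
position: [0.5832, 0.1247, 0.2168]
tcp_rot: [-0.573, 0.819, 0.0, -0.0]
ft_force: [-0.9, 0.4, 0.7]
opening: 0.0698
grasp_force: 0.0
(array([ 0.4, -0.4, 92.8]), np.float64(-110.01161077178551)) [ 0.07  0.26  1.5  -0.    1.38 -2.73] [0.58317758 0.12471958 0.21677679] [-0.04460164 -0.00498584  0.03381785]
2605 xy mid [0.58472042 0.12445015] ztop [0.16049106 0.16129332 0.16215155]
```

```bash
python3 -m handwheel '[[[0,0,40,0],[0,0,75,0],[0,0,92,0],[0,0,92,0],[0,0,92,0]]]' 55
python3 -m handwheel '[[[0,0,0,0],[0,0,0,0],[0,0,0,0],[0,0,0,0],[0,0,0,0],[0,0,0,0]]]' 30 60; python3 -c "
from plant import env
s=env.get_state();print(s['ft_torque'],s['q'])"
```

```text
t: 11.22
position: [0.5856, 0.1248, 0.1268]
tcp_rot: [-0.574, 0.819, -0.001, 0.001]
ft_force: [-0.5, 0.5, -0.8]
opening: 0.055
grasp_force: 0.0
t: 11.98
position: [0.5854, 0.1249, 0.1256]
tcp_rot: [-0.574, 0.819, -0.001, 0.001]
ft_force: [3.8, 1.7, 1.3]
opening: 0.0365
grasp_force: 59.8
[ 0.16337435 -0.69478749  0.02998978] [ 6.55414246e-02  3.57206956e-01  1.58124497e+00  2.07604588e-04
  1.20053574e+00 -2.72707450e+00]
```

```bash
cat > rd.py <<'E'
from plant import env
import numpy as np
s=env.get_state(); print("Tz %.3f Fz %.2f Fxy %s z %.4f q6 %.1f q1 %.2f"%(s["ft_torque"][2],s["ft_force"][2],s["ft_force"][:2].round(1),s["position"][2],np.degrees(s["q"][5]),np.degrees(s["q"][0])))
E
python3 rd.py; python3 -m handwheel '[[[0,0,0.67,10],[0,0,1.33,20],[0,0,1.33,20]]]'|grep -v rot; python3 rd.py
```

```text
Tz 0.030 Fz 1.30 Fxy [3.8 1.7] z 0.1256 q6 -156.2 q1 3.76
t: 12.35
position: [0.5856, 0.1247, 0.1243]
ft_force: [5.1, 0.8, 1.8]
opening: 0.0367
grasp_force: 60.1
Tz -0.053 Fz 1.76 Fxy [5.1 0.8] z 0.1243 q6 -136.4 q1 3.75
```

```bash
for i in 1; do python3 -m handwheel '[[[0,0,0.67,10]]]'|grep -E "^t|opening"; python3 rd.py; python3 -m handwheel '[[[0,0,0.67,10]]]'|grep -E "^t"; python3 rd.py; python3 -m handwheel '[[[0,0,0.67,10]]]'|grep -E "^t"; python3 rd.py;  python3 -m handwheel '[[[0,0,0,0]]]'|grep -E "^t"; python3 rd.py; done
```

```text
t: 12.48
tcp_rot: [-0.342, 0.94, -0.001, 0.001]
opening: 0.0369
Tz 0.356 Fz 2.11 Fxy [5.8 0.8] z 0.1237 q6 -126.2 q1 3.75
t: 12.6
tcp_rot: [-0.258, 0.966, -0.001, 0.002]
Tz 0.333 Fz 2.55 Fxy [5.7 0.4] z 0.1230 q6 -116.2 q1 3.74
t: 12.72
tcp_rot: [-0.173, 0.985, -0.001, 0.002]
Tz 0.321 Fz 1.96 Fxy [ 6.3 -0.6] z 0.1224 q6 -106.1 q1 3.74
t: 12.85
tcp_rot: [-0.175, 0.985, -0.001, 0.002]
Tz -0.048 Fz 1.58 Fxy [ 5.9 -0.1] z 0.1224 q6 -106.4 q1 3.73
```

```bash
python3 -m handwheel '[[[0,0,-0.5,10]]]'>/dev/null; python3 rd.py; python3 -m handwheel '[[[0,0,0.67,10]]]'>/dev/null; python3 rd.py; python3 -m handwheel '[[[0,0,0.67,10]]]'>/dev/null; python3 rd.py;  python3 -m handwheel '[[[0,0,0.67,10]]]'>/dev/null; python3 rd.py; python3 -m handwheel '[[[0,0,0.67,10]]]'>/dev/null; python3 rd.py
```

```text
Tz 0.380 Fz 0.61 Fxy [ 6.6 -0.2] z 0.1228 q6 -96.2 q1 3.73
Tz 0.339 Fz 1.24 Fxy [ 6.1 -0.3] z 0.1221 q6 -86.2 q1 3.72
Tz 0.390 Fz 0.85 Fxy [ 7.1 -1. ] z 0.1213 q6 -76.2 q1 3.72
Tz 0.331 Fz 0.71 Fxy [ 5.4 -1.2] z 0.1206 q6 -66.2 q1 3.71
Tz 0.409 Fz 1.09 Fxy [ 5.7 -2.4] z 0.1199 q6 -56.2 q1 3.71
```

```bash
python3 -m handwheel '[[[0,0,0.67,10]]]'>/dev/null; python3 rd.py; python3 -m handwheel '[[[0,0,0.67,10]]]'>/dev/null; python3 rd.py; python3 -m handwheel '[[[0,0,0.67,10]]]'>/dev/null; python3 rd.py
```

```text
Tz 0.361 Fz 1.31 Fxy [ 5.8 -1. ] z 0.1192 q6 -46.2 q1 3.70
Tz 0.342 Fz 1.23 Fxy [ 5.5 -2.5] z 0.1184 q6 -36.2 q1 3.70
Tz 0.400 Fz 2.50 Fxy [ 5.  -3.1] z 0.1177 q6 -26.1 q1 3.69
```

```bash
python3 -m handwheel '[[[0,0,0.1,5]]]'>/dev/null; python3 rd.py; python3 -m handwheel '[[[0,0,0.3,5]]]'>/dev/null; python3 rd.py; python3 -m handwheel '[[[0,0,0.33,5]]]'>/dev/null; python3 rd.py; python3 -m handwheel '[[[0,0,0.33,5]]]'>/dev/null; python3 rd.py
```

```text
Tz 0.285 Fz 0.88 Fxy [ 5.3 -2.9] z 0.1176 q6 -21.3 q1 3.69
Tz 0.354 Fz 1.11 Fxy [ 5.3 -3.2] z 0.1173 q6 -16.3 q1 3.69
Tz 0.376 Fz 1.11 Fxy [ 4.9 -3. ] z 0.1169 q6 -11.3 q1 3.69
Tz 0.436 Fz 0.62 Fxy [ 5.7 -3.2] z 0.1165 q6 -6.3 q1 3.69
```

```bash
python3 -m handwheel '[[[0,0,0.33,5]]]'>/dev/null; python3 rd.py; python3 -m handwheel '[[[0,0,0.33,5]]]'>/dev/null; python3 rd.py; python3 -m handwheel '[[[0,0,0.33,5]]]'>/dev/null; python3 rd.py
```

```text
Tz 0.419 Fz 1.23 Fxy [ 5.2 -2.7] z 0.1161 q6 -1.3 q1 3.69
Tz 0.432 Fz 1.71 Fxy [ 5.1 -3.7] z 0.1158 q6 3.7 q1 3.69
Tz 0.458 Fz 0.81 Fxy [ 4.  -3.2] z 0.1154 q6 8.7 q1 3.69
```

```bash
python3 -m handwheel '[[[0,0,0.33,4]]]'>/dev/null; python3 rd.py; python3 -m handwheel '[[[0,0,0.27,4]]]'>/dev/null; python3 rd.py; python3 - <<'E'
import numpy as np
from scipy.optimize import curve_fit
d=np.array([(-126.2,.356),(-116.2,.333),(-106.1,.321),(-96.2,.38),(-86.2,.339),(-76.2,.39),(-66.2,.331),(-56.2,.409),(-46.2,.361),(-36.2,.342),(-26.1,.4),(-21.3,.285),(-16.3,.354),(-11.3,.376),(-6.3,.436),(-1.3,.419),(3.7,.432),(8.7,.458)])
k=.0038*14*3.82*np.pi/180
f=lambda q,b,c:b+k*np.maximum(0,q-c)
p,C=curve_fit(f,d[:,0],d[:,1],p0=(.35,-20)); print(p,C.diagonal()**.5,"35N at",p[1]+37.5)
E
```

```text
Tz 0.405 Fz 1.02 Fxy [ 3.7 -3.1] z 0.1151 q6 12.6 q1 3.69
Tz 0.486 Fz 1.19 Fxy [ 4.6 -3.5] z 0.1148 q6 16.6 q1 3.70
[  0.35391667 -20.3166405 ] [0.00905956 4.42400373] 35N at 17.183359500272683
```

```bash
python3 -m handwheel '[[[0,0,-0.5,-7]]]'>/dev/null; python3 rd.py; python3 -m handwheel '[[[0,0,0.23,3.5]]]'>/dev/null; python3 rd.py; python3 -m handwheel '[[[0,0,0.23,3.5]]]'>/dev/null; python3 rd.py;  python3 -m handwheel '[[[0,0,-0.46,-7]]]'>/dev/null; python3 rd.py; python3 -m handwheel '[[[0,0,0.23,3.5]]]'>/dev/null; python3 rd.py; python3 -m handwheel '[[[0,0,0.23,3.5]]]'>/dev/null; python3 rd.py
```

```text
Tz -0.299 Fz 1.06 Fxy [ 4.9 -3.1] z 0.1153 q6 9.4 q1 3.68
Tz 0.468 Fz 0.98 Fxy [ 3.8 -3.9] z 0.1151 q6 13.1 q1 3.69
Tz 0.521 Fz 1.48 Fxy [ 4.3 -2.7] z 0.1149 q6 16.6 q1 3.69
Tz -0.247 Fz 0.91 Fxy [ 4.4 -3.6] z 0.1153 q6 9.4 q1 3.68
Tz 0.467 Fz 0.86 Fxy [ 4. -3.] z 0.1151 q6 13.1 q1 3.69
Tz 0.427 Fz 1.23 Fxy [ 4. -3.] z 0.1149 q6 16.6 q1 3.69
```

```bash
python3 -m handwheel '[[[0,0,0,2],[0,0,0,2]]]'>/dev/null; python3 rd.py; python3 -m handwheel '[[[0,0,0,0],[0,0,0,0],[0,0,0,0],[0,0,0,0]]]' 60 | grep -E "^t|open|grasp|force"; python3 -m handwheel '[[[0,0,-30,0],[0,0,-80,0],[0,0,-120,0],[0,0,-120,0]]]'|grep -E "^t|pos|force"; python3 - <<'E'
from h import *
s,c,p,z=shot("scene","s9"); _,_,q,_=shot("top","t9")
a=cv2.resize(p[215:325,285:375],None,fx=4.4,fy=4.4,interpolation=cv2.INTER_CUBIC); b=cv2.resize(q[190:300,190:280],None,fx=4.4,fy=4.4,interpolation=cv2.INTER_CUBIC)
cv2.imwrite("pics/c9.png",np.hstack([a,b])[:,:,::-1])
E
```

```text
Tz 0.384 Fz 2.02 Fxy [ 4.5 -1.9] z 0.1148 q6 18.5 q1 3.69
t: 16.48
tcp_rot: [0.793, 0.609, -0.0, -0.0]
ft_force: [-0.2, -0.3, -0.4]
opening: 0.0603
grasp_force: 0.0
t: 16.98
position: [0.5871, 0.1251, 0.24]
tcp_rot: [0.793, 0.609, 0.004, 0.003]
ft_force: [0.3, -1.1, -0.1]
grasp_force: 0.0
```

View pics/c9.png

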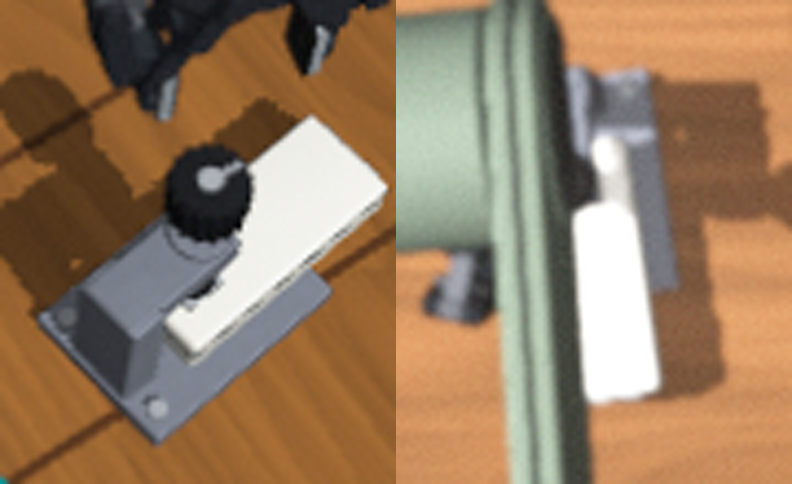

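The scene half shows the knob at (210,195), now low and with its pointer turned about 175° as commanded. The foot is on the latch near (203,290), the tin lies flat on the base, and the gripper is clear above. That is about 34 N by my torque estimate, so I'm handing in.

```bash
python3 -c "
from plant import env
print(env.job_done())"
```

```text
the job is handed in; nothing more can be done
None
```

The tin is in the grey clamp with its latch plate centred under the foot to within about 1.5 mm, screwed down to an estimated 34 N (from wrist torque, give or take several N), and released; the job was handed in at about 17 s and returned no verdict.

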